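# Snap the control board onto its barbed standoffs

## Task

Pick up the loose circuit board by the block in its middle and set it onto the three barbed standoffs of the tray, the single hole over the single post. Then press it down with the closed fingertips close to each post in turn until it clicks past the barbs there and lies fully home on all three shoulders. Press gently, so that the sprung deck under the posts never sinks more than 12 mm, leave the board free at the end, and do not disturb the small things standing about.

Things in the scene. Friction and masses are not known exactly. Their poses are not given: they have to be found in the camera images.
- board: loose black circuit board, 140 x 80 x 2.5 mm (x, y, z), 0.18 kg, lying flat on the table, parts upward; origin at the centre of its underside, z up, x toward the end with the single hole; x within 0.35 rad of world x at the start. Three round 10 mm through holes. Between the two holes of the other end stands a terminal strip 9 mm high; beside the single hole lie low parts up to 7 mm high
- block_top (a point): centre of the top face of the dark steel transformer block in the board's middle, 36.5 mm above the board's underside. The block is 40 mm along the board's x, 28 mm along y, 34 mm high: the place to grip, across y; the board's face beside it is bare
- hole_a (a point): centre of the single hole (board x +58, y 0 mm), at the board's underside
- hole_b (a point): centre of the +y hole of the pair (board x -58, y +30 mm), at the board's underside
- hole_c (a point): centre of the -y hole of the pair (board x -58, y -30 mm), at the board's underside
- press_a (a point): bare patch on the board's upper face (a small grey dot), 22 mm inward of hole_a: a place to press so that nearly all of the load (0.81) goes to post a; clear for 14 mm all round
- press_b (a point): the same for hole_b, 18 mm toward the middle along x and 6 mm along y
- press_c (a point): the same for hole_c, 18 mm toward the middle along x and 6 mm along y
- tray: dark steel base plate, 150 x 100 x 6 mm, fixed to the table, origin at the centre of its underside; x points to the end with the single post, within 0.25 rad of world x. On rubber feet over it floats an aluminium deck (146 x 96 mm, upper face 25 mm over the table, 34 mm at its two side flanges) with three white posts in the pattern of the board's holes
- deck (a joint): how far the deck has sunk on its feet, m: 0 unloaded, grows downward, 2 N per mm (0.008 is 16 N); about 0.001 under the board's weight; springs back. It moves straight down and does not tilt
- post_a (a point): single post: centre of its shoulder (white disc, 13 mm across, 40 mm over the table), where the seated board's underside rests. From it rises a pin 7.6 mm thick, 17.5 mm high, tapered to 3 mm over the last 7 mm, with two sprung barbs on its +y and -y sides
- post_b (a point): +y post of the pair, same shape, point on the shoulder. The barbs slope out from 2.5 mm off the post's axis, 14.5 mm above the shoulder, to 7.2 mm off it, 5 mm above; their flat undersides stand 3.7 mm above the shoulder. A board laid loosely on the posts rests on these slopes, its underside about 9 mm above the shoulders
- post_c (a point): -y post of the pair, same shape, point on the shoulder. Each post lets the board through at about 8 to 12 N on that post (10 to 15 N at its press patch), so one push in the middle cannot seat all three; the force drops by some 5 N as the barbs snap out above the board, then rises again on the shoulder, and the board stays on
- vial_1: small vial with a black cap, 22 mm across, 54 mm high, a bystander, may stand between the board and the tray; origin at its foot
- spare_cap: screw cap, 52 mm across, 30 mm high, a bystander; origin at its foot
- dish_amber: shallow glass dish, 68 mm across, 14 mm high, a bystander; origin at its foot
- beaker_small: small beaker, 60 mm high, a bystander; origin at its foot

How it is judged:
By the outcome, as a careful person would: the job done as asked, in the order asked, and still so for the second after the job is handed in, with the robot touching nothing.
It also fails if it takes over 58 s, if anything falls off the work surface, if the arm or the gripper's body presses on something with over 40 N, if the wrist force passes 120 N, or if a joint passes its speed limit or range.

## Robot

A 7-joint arm with a two-finger parallel gripper is mounted at the origin on a cart in front of the work surface, level with it; the furniture and walls round the work are solid. World frame = base frame: x ahead of the robot, y to its left, z up, the work surface at z = 0. Lengths are in m, angles in degrees, forces in N, time in s.
With the tool pointing down it reaches from about 0.425 to 0.8 m from the base axis. Payload 8.3 kg.
Tool frame: the origin (TCP) lies between the finger pads; the fingertips stand 17 mm ahead of it and the grasp point (between the pads) lies 2 mm behind it (tips_ahead is the z of the fingertips in the tool frame, in m); z points along the fingers, y is the direction in which the jaws open and shut (so a half turn about z gives the same grasp; the last joint's range is limited). The gripper opens to 85 mm and grips with 20 to 120 N. Pads are 22 mm wide; open, the fingers measure 114 mm over their backs; the gripper's body (76 mm by 85 mm) begins 54 mm behind the grasp point. The pads swing forward as they close: fully open they stand 13 mm farther back than shut.
Start: joints at [72.256, 21.967, 0.94, 78.501, -0.361, 79.538, -2.664], TCP at [0.153, -0.606, 0.248] pointing down, gripper open.
Joint ranges: [-169.22, 169.22], [-14.56, 117.87], [-87.37, 89.26], [10.42, 133.3], [-82.24, 262.24], [0.94, 117.77], [-172.7, 172.7]. Speed limits (degrees/s): [136.94, 136.94, 172.46, 172.46, 180, 180, 180].

## Interface

Orientations are given as a 3x3 rotation matrix whose columns are the frame's x, y, z axes.
In Python, from cell import * gives the robot as it stands. The module is installed in compiled form; this text tells all that it offers. Calls block until the motion is done:
- goto(position, orientation): joint-space move of the TCP to a pose.
- move_linear(position, orientation=None, max_speed=0.15): straight line of the TCP; orientation=None keeps the orientation; max_speed is the mean speed in m/s.
- move_joints(angles): joint-space move.
- gripper_open() and grab(): open the fingers fully, or close them until they stop; the grip force is fixed at half the most.
- hold(seconds).
- solve_ik(position, orientation): joint angles nearest the present ones, or None.
- snapshot(name): name is "scene" or "top" or "wrist"; returns the picture (420x560x3 uint8, red, green, blue); there is no depth.
- get_calibration(name): a dict with "vfov" (degrees; the focal length in pixels is half the picture's height over the tangent of half this angle, whatever the lens; pixels are square), "cx", "cy" (the principal point, pixels), "rvec" (rotation vector, rad) and "tvec" (3), from world to camera coordinates, as OpenCV has them. Camera axes: x right, y down, z forward; pixel columns grow to the right and rows downward; lengths in m; the calibration is good to about 2 mm. A picture is of the moment at which its call begins: read the wrist's pose just before it. get_calibration takes no time and is no camera call; for the wrist camera it gives the pose at the moment of the call.
A pose or a line that the arm cannot do raises PlanningError and nothing moves.
- hand_in(): hands the job in, once; it reports no verdict.
Trained networks look in the newest picture that a camera, given by its name, has taken for a name from the list of things; names that differ only in an ending like _2 or _b are one class to them, and where a whole thing is asked for, a point or a joint stands for the part that bears it (a point fixed in the world has none). Each returns a list of dicts, best first, with "confidence" (0 to 1); they miss things now and then, are a little off and sometimes report something else, mostly with a low value. They report only what shows in the picture. A call takes as long as a camera call.
- find_in(camera, label): "at" ([x, y, z] in m, in world coordinates, good to about 4 mm: the middle of the surface that is visible of it).
- cut_out(camera, label): "mask" (420x560 bool, what is visible of it).
Readings, each from a call of its own:
- read_clock(): time.
- read_q(): joint angles.
- read_qd(): joint speeds.
- read_effort(): joint torques, N m.
- read_ee_pos(): TCP position.
- read_ee_rot(): TCP orientation.
- read_contact_force(): force on the tool from outside, world axes, zero at the start.
- read_torque(): the same for the moment, N m.
- read_grip_width(): finger opening in m.
Only numpy, scipy, OpenCV 4.12 (cv2) and the standard library are available. Lean on these libraries where they do the work, as an engineer would, in place of code of your own. Each camera call takes 0.05 s, during which the arm holds its last target. There are 200 camera calls.

## Working session

There is one attempt and no reset: what is moved stays moved. The work goes in short steps, each a Python script; the robot and the scene stay as the last script left them, time stands still between calls to the robot, and variables do not carry over. Pictures are saved under pics/ and viewed, about 8 in all and at most 12, crops included, and the job is handed in when it is done.

```bash
mkdir -p pics; cat > h.py <<'E'
from cell import *
import numpy as np, cv2
def K(c):
    f=210/np.tan(np.radians(c["vfov"])/2); return np.array([[f,0,c["cx"]],[0,f,c["cy"]],[0,0,1]])
def proj(c,p): return cv2.projectPoints(np.array(p,float).reshape(-1,3),np.array(c["rvec"],float),np.array(c["tvec"],float),K(c),None)[0].reshape(-1,2)
def ray(c,uv,z):
    R=cv2.Rodrigues(np.array(c["rvec"],float))[0];t=np.array(c["tvec"],float).ravel()
    o=-R.T@t; d=(R.T@np.linalg.solve(K(c),np.vstack([np.array(uv,float).reshape(-1,2).T,np.ones(np.size(uv)//2)]))).T
    return o+d*((z-o[2])/d[:,2])[:,None]
def save(im,n,crop=None,s=1):
    if crop: im=im[crop[1]:crop[3],crop[0]:crop[2]]
    cv2.imwrite(f"pics/{n}.png",cv2.resize(im[:,:,::-1],None,fx=s,fy=s,interpolation=cv2.INTER_CUBIC))
E
python3 - <<'E'
from h import *
for n in("scene","top"):
    im=snapshot(n); save(im,n,s=1.4); c=get_calibration(n); print(n,c); np.save(n,im)
    for l in("board","block_top","tray","post_a","hole_a","press_a","vial_1","spare_cap","dish_amber","beaker_small"):
        print(n,l,[(np.round(d["at"],3).tolist(),round(d["confidence"],2)) for d in find_in(n,l)][:4])
print(read_clock())
E
```

```text
scene {'vfov': 53.839938519090744, 'cx': 276.92619728889616, 'cy': 207.98982442467633, 'rvec': array([ 0.96676751, -2.10179265,  1.34997513]), 'tvec': array([0.38153242, 0.1903769 , 0.62748851])}
scene board [([0.496, -0.038, 0.001], 0.84), ([0.599, -0.247, 0.042], 0.31)]
scene block_top [([0.484, 0.262, 0.027], 0.63), ([0.492, -0.04, 0.004], 0.57)]
scene tray [([0.485, 0.262, 0.029], 0.7), ([0.467, 0.268, 0.028], 0.57)]
scene post_a [([0.482, 0.26, 0.027], 0.69)]
scene hole_a [([0.49, -0.04, 0.002], 0.86)]
scene press_a [([0.492, -0.04, 0.003], 0.86)]
scene vial_1 [([0.493, -0.042, 0.002], 0.71), ([0.53, 0.144, 0.03], 0.66)]
scene spare_cap [([0.41, 0.153, 0.027], 0.69), ([0.468, 0.268, 0.026], 0.63)]
scene dish_amber [([0.662, -0.088, 0.006], 0.84)]
scene beaker_small [([0.6, -0.249, 0.044], 0.67)]
top {'vfov': 57.17194812204948, 'cx': 282.62722112135395, 'cy': 204.65942821315335, 'rvec': array([ 2.16368514, -2.12935094,  0.16818941]), 'tvec': array([0.03075265, 0.55514204, 0.81360627])}
top board [([0.508, -0.052, 0.002], 0.95)]
top block_top [([0.508, -0.053, 0.003], 0.82)]
top tray [([0.49, 0.26, 0.024], 0.59)]
top post_a [([0.494, 0.258, 0.024], 0.87)]
top hole_a [([0.508, -0.055, 0.005], 0.7), ([0.492, 0.265, 0.024], 0.57)]
top press_a [([0.503, -0.05, -0.001], 0.65)]
top vial_1 [([0.53, 0.134, 0.051], 0.6), ([0.509, -0.056, 0.006], 0.16)]
top spare_cap [([0.42, 0.138, 0.027], 0.6)]
top dish_amber [([0.661, -0.093, 0.006], 0.71)]
top beaker_small [([0.611, -0.269, 0.029], 0.57)]
1.1
```

View pics/top.png

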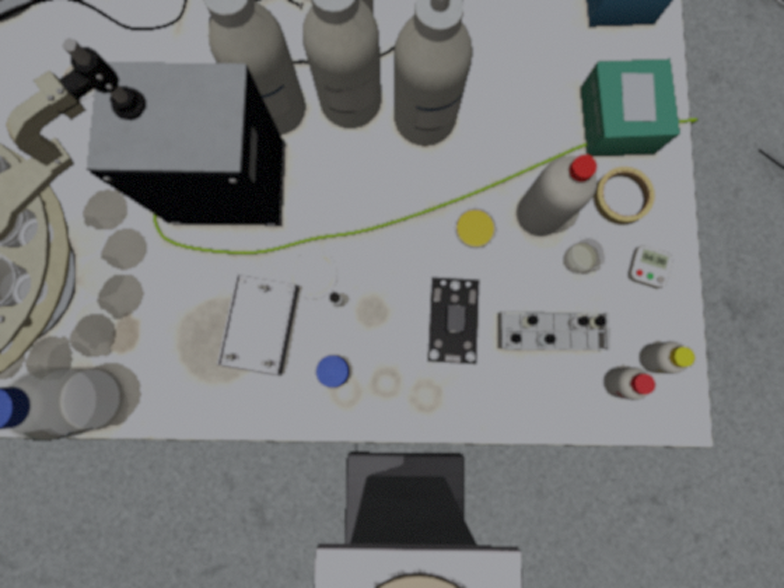

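View pics/scene.png

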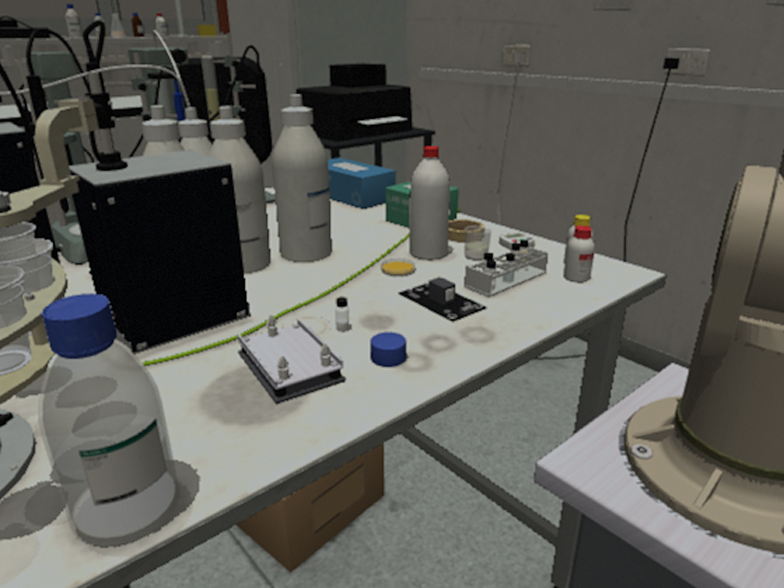

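The top view (×1.4) shows the board at (455,320) with its single hole up (+x), and the tray at (259,325) with post a at (265,288), b at (232,357) and c at (268,363). The vial is at (336,298), the cap at (333,371), and a rack stands just right of the board from (500,330). The scene view agrees. Next I'll look from close above the board.

```bash
python3 - <<'E'
from h import *
c=get_calibration("top")
print("block",ray(c,np.array([456,318])/1.4,0.0365)); 
print("rack edge top",ray(c,np.array([[500,312],[500,348]])/1.4,0.04))
p=ray(c,np.array([[265,288],[232,357],[268,363]])/1.4,0.055);print("posts",p)
b=ray(c,np.array([456,318])/1.4,0.0365)[0]
print(read_ee_rot())
R=np.diag([1.,-1,-1]); R2=np.diag([-1.,1,-1])
for r in(R,R2): print(solve_ik([b[0],b[1],.25],r), solve_ik([p[:,0].mean(),p[:,1].mean(),.25],r))
cand=[(np.abs(np.array(solve_ik([b[0],b[1],.25],r))-read_q()).max(),i) for i,r in enumerate((R,R2))]
r=(R,R2)[min(cand)[1]]
goto([b[0],b[1],.25],r); c=get_calibration("wrist"); im=snapshot("wrist"); np.save("w1",im); np.save("w1c",c); save(im,"w1",s=1.4)
print(read_ee_pos(),read_clock(),c)
for l in("board","block_top"):
  for d in cut_out("wrist",l)[:2]:
    v,u=np.nonzero(d["mask"]);print(l,d["confidence"],u.min(),u.max(),v.min(),v.max(),cv2.minAreaRect(np.c_[u,v].astype(np.float32)))
E
```

```text
block [[ 0.50657305 -0.05658145  0.0365    ]]
rack edge top [[ 0.51686494 -0.12570428  0.04      ]
 [ 0.46033362 -0.12494275  0.04      ]]
posts [[0.5468484  0.242983   0.055     ]
 [0.43965566 0.28775894 0.055     ]
 [0.43144526 0.23247132 0.055     ]]
[[ 9.69686479e-01  2.44352464e-01  7.27793098e-05]
 [ 2.44352464e-01 -9.69686482e-01  2.15325579e-05]
 [ 7.58346465e-05 -3.09602662e-06 -9.99999997e-01]]
[ 34.43298832  10.42587761 -35.82423011  94.89055374   6.24826733
  76.70063275 -92.38253608] [ -43.32250309   10.89717744   13.5252229    92.88113401   -2.60577183
   76.5303873  -119.42507992]
[ 42.25574191  11.94566036 -45.24628395  94.60190948   8.67394108
  77.07037315  85.68161337] [ 18.89980316  22.29404068 -64.88597735  90.28159869  20.38358107
  80.47059214  42.24654017]
[ 0.50655778 -0.05768297  0.24986071] 3.475 {'vfov': 64.07444980351627, 'cx': 282.6300632499256, 'cy': 210.23830752314169, 'rvec': array([-2.04827605, -2.04175956, -0.33662278]), 'tvec': array([ 0.05632675, -0.52302104,  0.21997313])}
board 0.87 250 325 109 233 ((285.9446105957031, 171.05160522460938), (74.20269012451172, 122.02933502197266), 2.045408248901367)
block_top 0.74 442 482 190 220 ((461.9000549316406, 205.1999969482422), (42.93250274658203, 21.0190372467041), 26.56505012512207)
block_top 0.71 249 325 108 233 ((284.60418701171875, 171.38218688964844), (75.15505981445312, 123.8994369506836), 2.815556764602661)
```

View pics/w1.png

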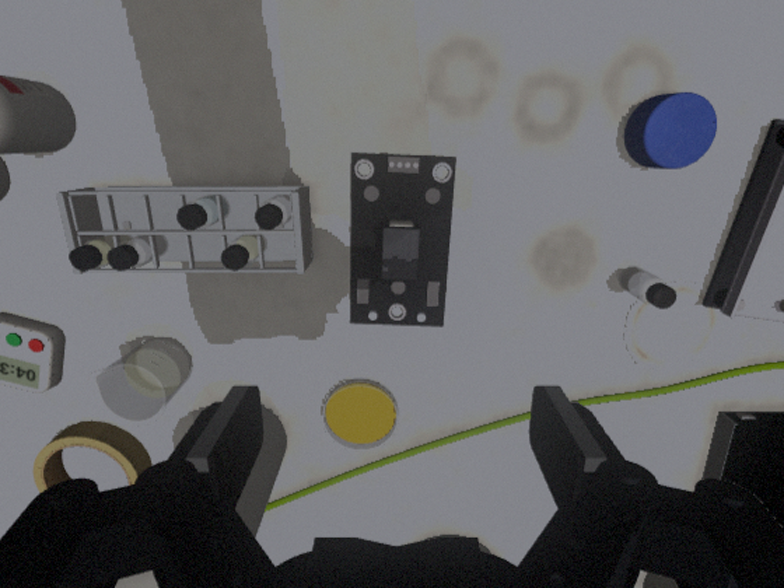

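The wrist view (×1.4, up = −x, right = +y) shows the board's hole rings at c (364,169), b (442,172) and a (397,311). The board corners are (350,153), (456,157), (444,327) and (350,324), and the block top is about (401,240). The rack's near edge is at x≈310. I'll fit the board pose.

```bash
cat >> h.py <<'E'
def fit2(c,uv,z,M):
    "rigid planar fit: pose (x,y,yaw) mapping model M to ray points at height z"
    P=ray(c,uv,z)[:,:2]; M=np.array(M,float); a=M-M.mean(0); b=P-P.mean(0)
    th=np.arctan2((a[:,0]*b[:,1]-a[:,1]*b[:,0]).sum(),(a*b).sum()); R=np.array([[np.cos(th),-np.sin(th)],[np.sin(th),np.cos(th)]])
    t=P.mean(0)-R@M.mean(0); return t,th,P-(M@R.T+t)
H=np.array([[.058,0],[-.058,.03],[-.058,-.03]])
E
python3 - <<'E'
from h import *
c=np.load("w1c.npy",allow_pickle=True).item(); im=np.load("w1.npy")
C=[[-.07,-.04],[-.07,.04],[.07,.04],[.07,-.04]]
print(fit2(c,np.array([[397,311],[442,172],[364,169]])/1.4,.0025,H))
t,th,r=fit2(c,np.array([[397,311],[442,172],[364,169],[350,153],[456,157],[444,327],[350,324]])/1.4,.0025,np.vstack([H,C]))
print(t,th,r*1e3)
ce,se=np.cos(th),np.sin(th)
blk=[[t[0]+ce*x-se*y,t[1]+se*x+ce*y,.0365] for x in(-.02,.02) for y in(-.014,.014)]
print("block top pred px*1.4",proj(c,blk)*1.4)
print("rack",ray(c,np.array([[310,187],[312,270]])/1.4,.045),ray(c,np.array([[302,270]])/1.4,.0))
save(im,"w1c",(240,100,340,240),5)
E
```

```text
(array([ 0.50826482, -0.05449325]), np.float64(-0.04205845607269166), array([[-1.81244901e-04, -1.85682346e-05],
       [ 4.30140745e-05,  8.14381150e-05],
       [ 1.38230826e-04, -6.28698803e-05]]))
[ 0.50876714 -0.05445316] -0.037622171241307324 [[-0.69381365 -0.31575166]
 [-0.3160751   0.29315407]
 [-0.486824    0.15944784]
 [ 0.05122639 -0.66800559]
 [ 0.21918271  0.22285653]
 [ 0.63414127  0.51747312]
 [ 0.59216239 -0.20917431]]
block top pred px*1.4 [[382.16161556 227.54150616]
 [420.59703075 228.85507846]
 [380.81959842 280.12036223]
 [417.86963787 281.33800761]]
rack [[ 0.45832773 -0.11689638  0.045     ]
 [ 0.51774514 -0.11908963  0.045     ]] [[ 0.53035725 -0.13571126  0.        ]]
```

View pics/w1c.png

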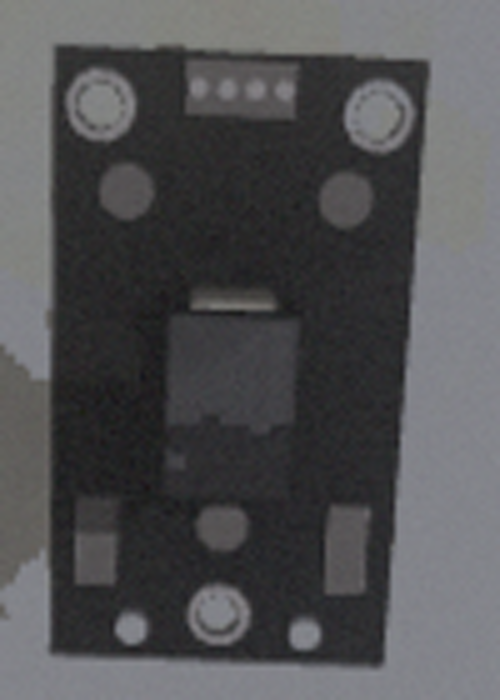

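The board pose is (0.5085, −0.0545) with yaw −0.04. Residuals are under 0.7 mm and the block outline matches. Before grasping I'll look at the tray from close above.

```bash
cat >> h.py <<'E'
def Rt(th): return np.array([[np.cos(th),np.sin(th),0],[np.sin(th),-np.cos(th),0],[0,0,-1]])
E
python3 - <<'E'
from h import *
print(read_q())
goto([.488,.252,.25],Rt(-.15)); print(read_q(),read_clock())
c=get_calibration("wrist"); im=snapshot("wrist"); np.save("w2",im); np.save("w2c",c)
print(proj(c,[[.5468,.243,.055],[.4397,.2878,.055],[.4314,.2325,.055]]))
save(im,"w2",(200,60,400,260),3.9)
E
```

```text
[ 42.29537352  11.9641279  -45.19905905  94.59341744   8.67762213
  77.06845365  85.67180248]
[ -86.55442567   29.21425284   78.46160367   92.6736949   -28.8715731
   82.08228812 -103.97192725] 6.3583
[[282.24280992 123.92925784]
 [255.05226217 235.94555803]
 [309.07033794 235.86773076]]
```

View pics/w2.png

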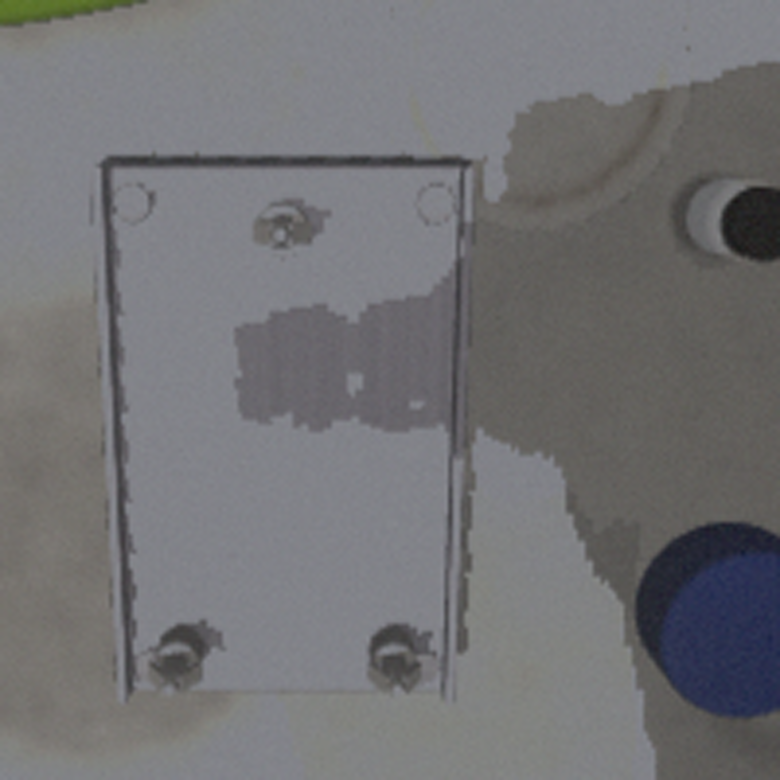

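The wrist view (up = +x, left = +y) shows the tray with post a near crop (281,232), b near (178,655) and c near (396,655). I'll overlay a model on magnified posts to pin down the pose.

```bash
cat > ov.py <<'E'
from h import *
c=np.load("w2c.npy",allow_pickle=True).item(); im=np.load("w2.npy")
R=cv2.Rodrigues(c["rvec"])[0]; print("cam",-R.T@c["tvec"])
px=lambda l:np.array(l)/3.9+[200,60]-.4
tips=px([[281,236],[176,664],[395,664]])
t,th,r=fit2(c,tips,.0565,H); print(t,th,r*1e3)
cols=px([[104,163],[470,163]]); print("deck far corners",ray(c,cols,.025))
tiles=[]
s=14
for k,h in enumerate(H):
    p=t+np.array([[np.cos(th),-np.sin(th)],[np.sin(th),np.cos(th)]])@h
    u0=np.round(proj(c,[*p,.048])[0]).astype(int); q=13
    raw=cv2.resize(im[u0[1]-q:u0[1]+q,u0[0]-q:u0[0]+q,::-1],None,fx=10,fy=10,interpolation=cv2.INTER_CUBIC)
    raw=cv2.convertScaleAbs(raw,alpha=1.5); o=raw.copy()
    for z,rad,col in((.04,.0065,(0,255,0)),(.0575,.0015,(0,0,255)),(.0505,.0038,(255,0,255))):
        a=np.linspace(0,6.3,50); P=np.c_[p[0]+rad*np.cos(a),p[1]+rad*np.sin(a),0*a+z]
        cv2.polylines(o,[np.round((proj(c,P)-(u0-q)+.5)*10).astype(int)],True,col,1)
    tiles.append(np.vstack([raw,o]))
cv2.imwrite("pics/ov.png",np.hstack(tiles))
E
python3 ov.py
```

```text
cam [0.56987269 0.23886096 0.37577104]
[0.49918503 0.26007605] -0.15049119187450516 [[-4.78351769  0.72633674]
 [ 2.20642641 -1.59780859]
 [ 2.57709128  0.87147185]]
deck far corners [[0.57451882 0.29514204 0.025     ]
 [0.5604925  0.2028845  0.025     ]]
```

View pics/ov.png

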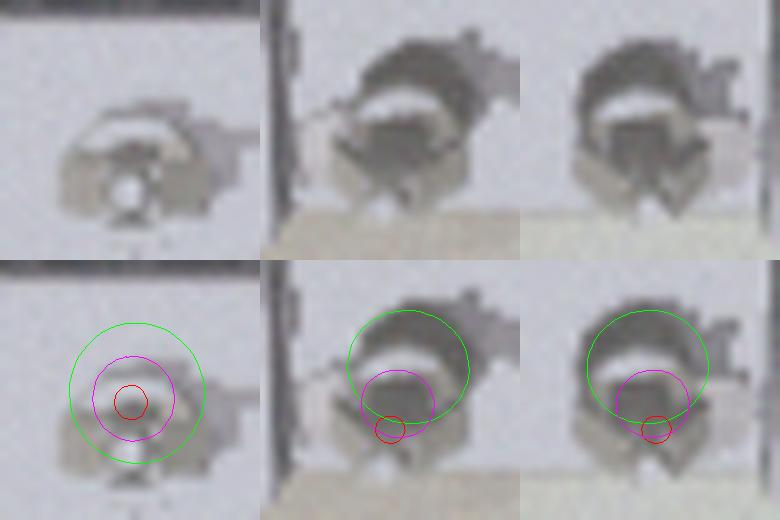

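```bash
python3 - <<'E'
import re
s=open("ov.py").read()
s=s.replace("t,th,r=fit2","t0,th0,_=fit2(c,tips,.0565,H)\npp=proj(c,np.c_[H@np.array([[np.cos(th0),-np.sin(th0)],[np.sin(th0),np.cos(th0)]]).T+t0,[.0575]*3])\ntips=pp+np.array([[-.3,4.7],[-.5,4.],[-.4,4.]])\nt,th,r=fit2").replace("fit2(c,tips,.0565,H); print","fit2(c,tips,.0575,H); print")
open("ov.py","w").write(s)
E
python3 ov.py
```

```text
cam [0.56987269 0.23886096 0.37577104]
[0.49495597 0.26114049] -0.15181521920423358 [[ 0.18510534 -0.04940886]
 [-0.1059216   0.20382057]
 [-0.07918374 -0.15441172]]
deck far corners [[0.57451882 0.29514204 0.025     ]
 [0.5604925  0.2028845  0.025     ]]
```

View pics/ov.png

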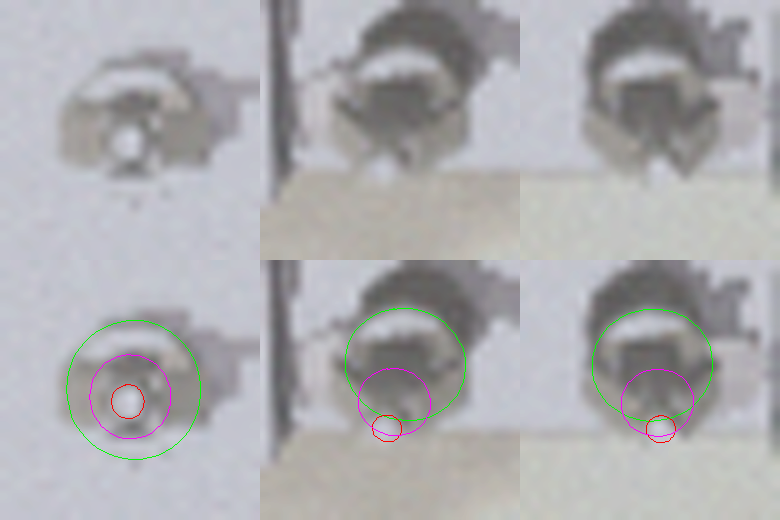

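The model now sits on all three posts with 0.2 mm residual. Tray: (0.4950, 0.2611), yaw −0.152, and the deck's far edge agrees. Next I'll grasp the board, lift it, check the grip and carry it to hover over the tray.

```bash
python3 - <<'E'
from h import *
th=-.040; b=np.array([.5085,-.0545]); R=Rt(th); yb=np.array([-np.sin(th),np.cos(th)])
g=b+.003*yb
goto([*g,.20],R); print(read_q())
move_linear([*g,.0265],R,max_speed=.12); print(read_contact_force())
grab(); print("w",read_grip_width(),read_ee_pos(),read_contact_force())
p=np.array(read_ee_pos()); move_linear([p[0],p[1],.17],max_speed=.12); hold(.2)
print("w",read_grip_width(),read_contact_force(),read_clock())
T=np.array([.4950,.2611]); q=solve_ik([*T,.17],Rt(-.152)); print(q)
goto([*T,.17],Rt(-.152)); print(read_q(),read_clock())
move_linear([*T,.115],max_speed=.1); hold(.2); print(read_ee_pos(),read_grip_width())
c=get_calibration("wrist"); im=snapshot("wrist"); np.save("w3",im); np.save("w3c",c); save(im,"w3",s=1.4); 
im=snapshot("scene"); c=get_calibration("scene"); save(im,"s3",(130,180,350,345),3.5); print(read_clock())
E
```

```text
[-54.34303734  18.48882731  68.70584926 102.35827879 -18.16233991
  71.61416669 -72.9565572 ]
[1.01917351 0.4929292  1.15347171]
w 0.02704590931480479 [ 0.50898996 -0.05184497  0.0269272 ] [-1.13120337 -0.45152156  6.21981308]
w 0.027159101450631336 [ 0.07349779 -0.34047479 -3.0431228 ] 11.3
[ -78.77237502   27.98652691   63.87458368   97.47077021  -26.40131787
   71.35545994 -107.51080203]
[ -78.6849578    27.95905718   63.98091993   97.52023229  -26.35825258
   71.34410593 -107.46168311] 12.4917
[0.49540005 0.2612766  0.11565776] 0.02725411968423204
13.4917
```

View pics/w3.png

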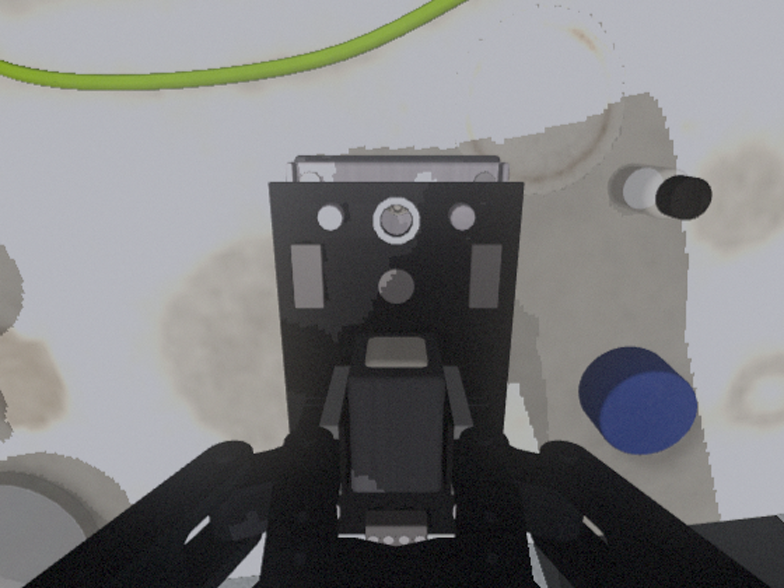

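The wrist view shows the board held level. Hole a's ring is at (396,220) with the post a tip visible through it, and the front corners are at (270,183) and (523,183). I'll compute the in-hand offset and zoom in on hole a.

```bash
cat > hov.py <<'E'
from h import *
c=np.load("w3c.npy",allow_pickle=True).item(); im=np.load("w3.npy")
t,th,r=fit2(c,np.array([[396,220],[270,183],[523,183],[396,286]])/1.4,.0917,[[.058,0],[.07,.04],[.07,-.04],[.036,0]]); print(t,th,r*1e3)
T=np.array([.4950,.2611]);y=-.152;R2=lambda a:np.array([[np.cos(a),-np.sin(a)],[np.sin(a),np.cos(a)]])
u0=np.array([283,157]);q=28;s=14
o=cv2.convertScaleAbs(cv2.resize(im[u0[1]-q:u0[1]+q,u0[0]-q:u0[0]+q,::-1],None,fx=s,fy=s,interpolation=cv2.INTER_CUBIC),alpha=1.5)
raw=o.copy()
for P0,z,rad,col in((T+R2(y)@H[0],.0575,.0015,(0,0,255)),(T+R2(y)@H[0],.04,.0065,(0,255,0)),(t+R2(th)@H[0],.0917,.005,(255,0,255)),(t+R2(th)@H[0],.0892,.005,(255,255,0))):
    a=np.linspace(0,6.3,50);P=np.c_[P0[0]+rad*np.cos(a),P0[1]+rad*np.sin(a),0*a+z]
    cv2.polylines(o,[np.round((proj(c,P)-(u0-q)+.5)*s).astype(int)],True,col,1)
cv2.imwrite("pics/hov.png",cv2.resize(np.hstack([raw,o]),(800,400)))
E
python3 hov.py
```

```text
[0.49456043 0.26120332] -0.1531238990627476 [[ 0.25903879  0.02918458]
 [-0.30272962 -0.54554542]
 [-0.08018048  0.48521874]
 [ 0.12387131  0.0311421 ]]
```

View pics/hov.png

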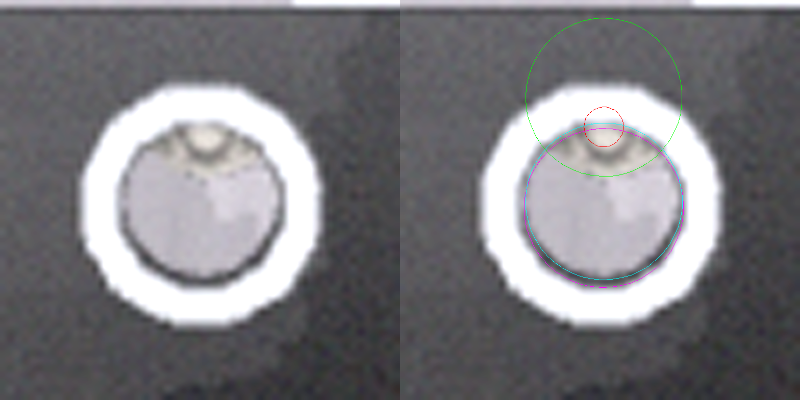

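View pics/s3.png

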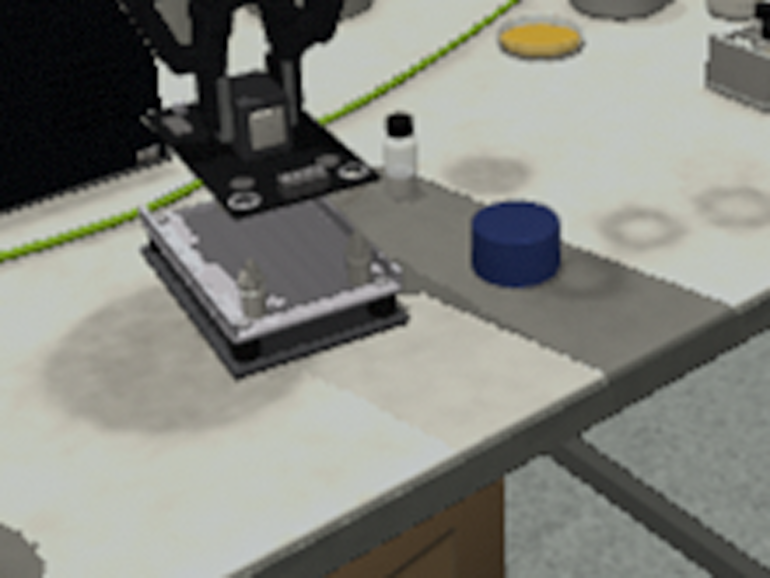

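The hover overlay shows tip a inside the hole, about 1 mm nearer the robot than predicted. The scene view shows the pair end lined up with posts b and c. I'll lower the board with force monitoring.

```bash
python3 - <<'E'
from h import *
R=Rt(-.152); X=[.4946,.2609]
move_linear([*X,.100],R,.08); hold(.2); f0=np.array(read_contact_force())
move_linear([*X,.082],R,.06); hold(.1)
z=.082
while z>.0715:
    z-=.0015; move_linear([*X,z],R,.05); hold(.1); d=np.array(read_contact_force())-f0; print(round(z,4),np.array(read_ee_pos()).round(4),d.round(2),flush=True)
    if d[2]>3.5: break
    if np.hypot(*d[:2])>4: break
print(read_clock())
snapshot_=snapshot("scene"); save(snapshot_,"s4",(130,180,350,345),3.5)
E
```

```text
0.0805 [0.4946 0.2609 0.0806] [ 0.85 -0.14  0.77]
0.079 [0.4946 0.2609 0.079 ] [ 0.5  -0.17  0.56]
0.0775 [0.4947 0.261  0.0775] [ 0.78  0.   -0.06]
0.076 [0.4948 0.261  0.0762] [2.14 1.28 1.25]
0.0745 [0.495  0.261  0.0747] [2.86 0.66 2.9 ]
0.073 [0.495  0.261  0.0733] [3.63 1.05 5.46]
16.6833
```

View pics/s4.png

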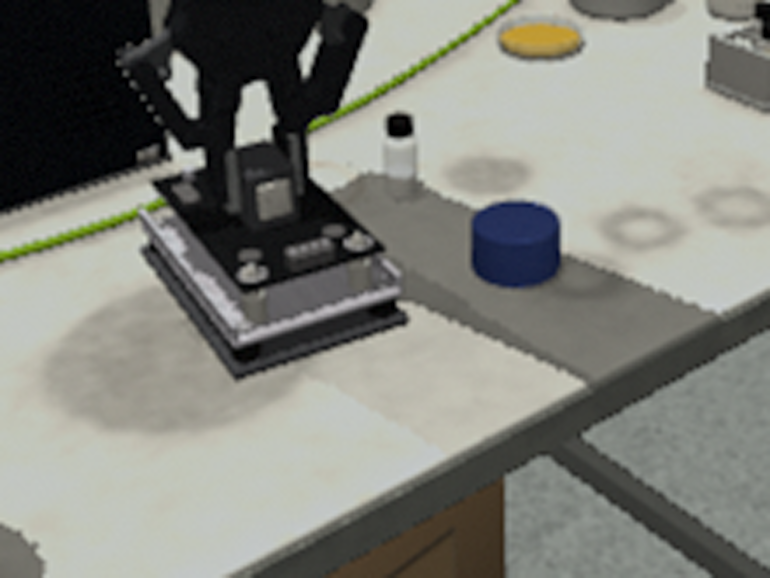

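The board sits on the slopes with posts b and c coming through their holes. Contact came at an underside height of about 49 mm, as predicted. I'll release it and press at a first.

```bash
cat >> h.py <<'E'
TH=-.152; B=np.array([.4946,.2610]); PT={"a":(.036,0),"b":(-.040,.024),"c":(-.040,-.024)}
def press(k,z0=.071,zmin=.047,fmax=18.5,after=4.0,step=.0007):
    x,y=PT[k]; P=B+np.array([np.cos(TH)*x-np.sin(TH)*y,np.sin(TH)*x+np.cos(TH)*y]); R=Rt(TH)
    move_linear([*P,.125],R,.2); hold(.2); f0=read_contact_force()[2]
    move_linear([*P,z0],R,.12); hold(.1); z=z0; pk=0; lo=None; log=[]
    while z>zmin:
        z-=step; move_linear([*P,z],R,.04); hold(.05)
        f=read_contact_force()[2]-f0; zr=read_ee_pos()[2]; log.append((round(zr*1e3,1),round(f,1)))
        if lo is None:
            pk=max(pk,f)
            if pk>7 and f<pk-2.5: lo=f
        else:
            lo=min(lo,f)
            if f>lo+after: break
        if f>fmax: break
    print(k,"peak",round(pk,1),"low",lo,log,"f",np.round(read_contact_force(),1))
    move_linear([*P,.125],R,.15); print("t",read_clock(),flush=True); return lo is not None
E
python3 - <<'E'
from h import *
gripper_open(); print(read_grip_width(),read_contact_force())
p=np.array(read_ee_pos()); move_linear([p[0],p[1],.13],max_speed=.12); grab(); print(read_grip_width(),read_clock())
im=snapshot("top"); print([(np.round(d["at"],3),round(d["confidence"],2)) for d in find_in("top","board")])
press("a")
E
```

```text
0.08555548623001939 [0.13197371 0.12747047 0.1195221 ]
6.984800746655077e-05 18.725
[(array([0.478, 0.256, 0.049]), 0.81)]
a peak 8.1 low 0.0626963630894517 [(np.float64(70.6), np.float64(-1.0)), (np.float64(69.6), np.float64(-1.4)), (np.float64(68.9), np.float64(-0.9)), (np.float64(68.1), np.float64(-1.8)), (np.float64(67.5), np.float64(-0.9)), (np.float64(66.9), np.float64(-0.1)), (np.float64(66.2), np.float64(1.6)), (np.float64(65.5), np.float64(1.8)), (np.float64(64.8), np.float64(3.1)), (np.float64(64.2), np.float64(4.0)), (np.float64(63.6), np.float64(5.2)), (np.float64(63.0), np.float64(6.7)), (np.float64(62.4), np.float64(7.4)), (np.float64(61.8), np.float64(7.5)), (np.float64(61.2), np.float64(8.1)), (np.float64(59.8), np.float64(0.1)), (np.float64(59.1), np.float64(1.6)), (np.float64(58.5), np.float64(2.5)), (np.float64(57.9), np.float64(4.1)), (np.float64(57.3), np.float64(4.3))] f [ 0.7 -0.5  5.8]
t 26.6583
```

Post a clicked: the force dropped about 8 N, and the height after the drop matches a seated a end. I'll press b and c the same way.

```bash
python3 - <<'E'
from h import *
if press("b",z0=.069,after=8): press("c",z0=.068,after=8)
E
```

```text
b peak 9.8 low 2.6420716598220775 [(np.float64(68.6), np.float64(-1.0)), (np.float64(67.6), np.float64(-0.6)), (np.float64(66.9), np.float64(-0.5)), (np.float64(66.2), np.float64(0.4)), (np.float64(65.6), np.float64(0.5)), (np.float64(64.9), np.float64(1.9)), (np.float64(64.2), np.float64(3.8)), (np.float64(63.5), np.float64(4.0)), (np.float64(62.9), np.float64(5.2)), (np.float64(62.2), np.float64(6.7)), (np.float64(61.6), np.float64(7.1)), (np.float64(61.0), np.float64(7.8)), (np.float64(60.3), np.float64(8.0)), (np.float64(59.7), np.float64(8.9)), (np.float64(59.1), np.float64(9.8)), (np.float64(57.9), np.float64(2.6)), (np.float64(57.2), np.float64(4.8)), (np.float64(56.6), np.float64(5.7)), (np.float64(55.9), np.float64(6.7)), (np.float64(55.4), np.float64(7.5)), (np.float64(54.7), np.float64(8.2)), (np.float64(54.1), np.float64(10.2)), (np.float64(53.5), np.float64(12.1))] f [-1.7  0.8 12.7]
t 35.6583
c peak 10.5 low 4.223100458449167 [(np.float64(67.6), np.float64(0.0)), (np.float64(66.6), np.float64(0.5)), (np.float64(65.9), np.float64(0.1)), (np.float64(65.3), np.float64(2.3)), (np.float64(64.6), np.float64(2.5)), (np.float64(63.9), np.float64(3.3)), (np.float64(63.2), np.float64(5.1)), (np.float64(62.5), np.float64(6.9)), (np.float64(61.9), np.float64(7.9)), (np.float64(61.3), np.float64(7.9)), (np.float64(60.6), np.float64(8.8)), (np.float64(60.0), np.float64(9.8)), (np.float64(59.1), np.float64(7.7)), (np.float64(58.5), np.float64(9.1)), (np.float64(57.9), np.float64(10.5)), (np.float64(56.8), np.float64(4.2)), (np.float64(56.1), np.float64(5.6)), (np.float64(55.5), np.float64(6.1)), (np.float64(54.9), np.float64(7.0)), (np.float64(54.3), np.float64(9.3)), (np.float64(53.6), np.float64(10.4)), (np.float64(53.0), np.float64(11.1)), (np.float64(52.4), np.float64(12.3))] f [-3.1 -0.9 11.9]
t 44.5083
```

All three posts clicked, and the loaded heights agree with the board sitting on the shoulders. I'll lift clear and take one last look, scene and wrist in one picture.

```bash
python3 - <<'E'
from h import *
move_linear([.475,.255,.25],Rt(TH),.2); hold(.2)
c=get_calibration("wrist"); w=snapshot("wrist"); s=snapshot("scene"); cs=get_calibration("scene")
for n,l in(("wrist","board"),("scene","vial_1"),("scene","spare_cap"),("scene","beaker_small"),("scene","dish_amber")):
    print(l,[(np.round(d["at"],3).tolist(),round(d["confidence"],2)) for d in find_in(n,l)][:2])
# predicted seated top-face corners (deck sunk 1 mm) in scene
C=np.array([[-.07,-.04],[-.07,.04],[.07,.04],[.07,-.04]])@np.array([[np.cos(TH),-np.sin(TH)],[np.sin(TH),np.cos(TH)]]).T+B
o=s.copy(); P=np.c_[C,[.0415]*4]; big=cv2.resize(s[210:300,160:260],None,fx=6,fy=6,interpolation=cv2.INTER_CUBIC)[:, :400*2]
g=big.copy(); cv2.polylines(g,[np.round((proj(cs,P)-[160,210]+.5)*6).astype(int)],True,(255,0,0),1)
top=cv2.resize(np.hstack([big,g]),(800,360)); wc=cv2.resize(w[50:250,200:400],(240,240)); sc=cv2.resize(s,(320,240))
bot=np.hstack([wc,np.zeros((240,240,3),np.uint8),sc]); cv2.imwrite("pics/fin.png",np.vstack([top,bot])[:,:,::-1]); print(read_clock())
E
```

```text
board [([0.509, 0.26, 0.039], 0.94)]
vial_1 [([0.53, 0.142, 0.03], 0.56)]
spare_cap [([0.414, 0.152, 0.027], 0.61)]
beaker_small []
dish_amber [([0.664, -0.087, 0.006], 0.71), ([0.479, 0.271, 0.04], 0.49)]
45.85
```

View pics/fin.png

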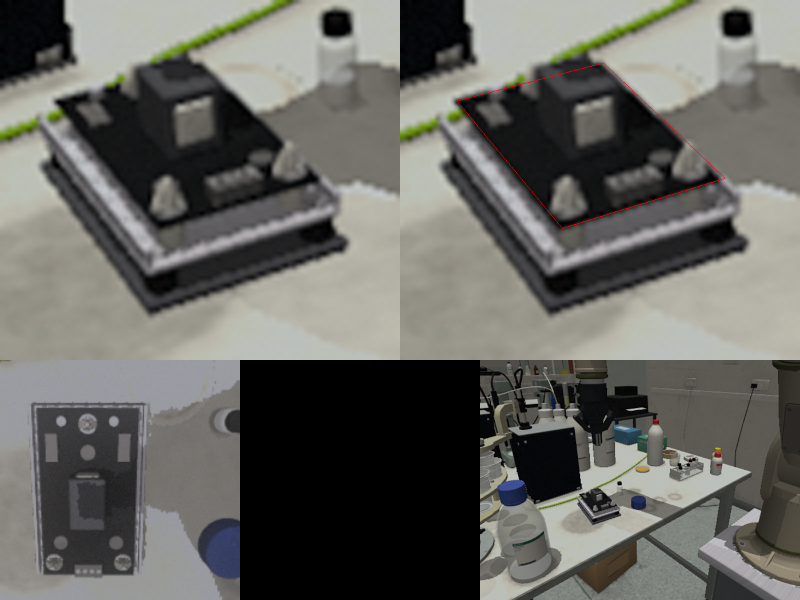

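```bash
python3 -c "
from h import *
print(read_clock(),read_contact_force()); hand_in()"
```

```text
45.85 [-0.37579295  1.36006323 -0.93624928]
the job is handed in; nothing more can be done
```

I gripped the board by its block, set it on the three posts and pressed it home at a, then b, then c. I handed the job in at 45.85 s, with the board free and the arm clear above it.

**Clicks:** Each post showed the click as a sharp force drop, and the force then rose again as the board met the shoulder.

| Post | Peak (N) | Drop at click (N) |
|---|---|---|
| a | about 8–9 | about 8 |
| b | about 10 | about 7 |
| c | about 10.5 | about 6 |

**Deck:** The highest pressing force was about 13 N. That means the deck sank roughly 7–8 mm by my estimate, under the 12 mm limit; I had no direct reading of it.

**Seating:** In the final pictures the board's outline matches the one predicted for a fully seated board. Pins b and c stand well above its face, and pin a shows in its hole.

**Bystanders:** The vial, spare cap and dish were found within about 4 mm of where they started, which is the detector's accuracy. The detector missed the beaker in the last picture, so I have no confirmed final position for it, but the arm did not work near it after the first look.

**Weaker points:**
- The peak at a (and slightly at b) was a little under the stated 10–15 N.
- After its click, post a was pressed only about 5 N further. The force then rose about as steeply as the deck springs alone would give, which suggests it was on its shoulder.
- I did not press a again after b and c.

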